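# Rotate the tub stock on the kitchen pass

### The arm

A 6-joint arm with a two-finger parallel gripper is mounted at the origin on the work surface. World frame = base frame: x ahead of the robot, y to its left, z up, the work surface at z = 0. Lengths are in m, angles in rad, forces in N, time in s.
With the tool pointing down it reaches from about 0.4 to 0.825 m from the base axis. Payload 7 kg.
Tool frame: the origin (TCP) lies on the front face of the gripper's body, between the roots of the fingers; the fingertips stand 66 mm ahead of it and the grasp point (between the pads) lies 47 mm ahead of it (robot.grip_point_offset is the distance from the TCP to the grasp point, in m); z points along the fingers, y is the line along which they close (so a half turn about z gives the same grasp; the last joint's range is limited). The gripper opens to 88 mm and grips with 3 to 60 N. Pads are 19 mm wide; open, the fingers measure 130 mm over their backs; the gripper's body (78 mm by 193 mm) begins 47 mm behind the grasp point.
Start: joints at [1.611, 0.359, 0.012, 0, -1.224, -0.288], TCP at [0.166, 0.654, 0.292] pointing down, gripper open.
Joint ranges: [-3.07, 3.07], [-1.43, 2.12], [-1.02, 1.25], [-3.03, 1.67], [-3.05, -0], [-3.03, 3.03]. Speed limits (rad/s): [2.39, 2.39, 3.01, 3.14, 3.14, 3.14].

### API

Orientations are given as [roll, pitch, yaw] about the fixed x, y, z axes, in that order (R = Rz(yaw) Ry(pitch) Rx(roll)).
In Python, from plant import robot gives the robot as it stands.
- The arm moves only by the shell command python3 -m jog 'ROWS' [FORCE]. ROWS is JSON, a list of rows, each a list of 5 numbers: the closure, from -1 (fully open) to 1 (shut), then the shift along the tool's x, y, z in m, then the turn about the tool's z in degrees. A call has exactly 8 rows; each row is the pose to reach, as a shift and turn from the pose commanded when the call began, along the tool's axes at that moment; what a row does not reach only later rows make up. A row lasts 1/12 s, in which the tool goes at most 41.7 mm and 7.16 degrees, less where a joint would pass 70% of its speed; a pose out of reach is approached as far as the arm can. A call with a gripper value outside its range is refused whole. The fingers move at their own pace and stop on an object; FORCE is the grip in N (left out, the last holds). Time passes only in rows, so rows that repeat a pose let the fingers close, or fill a call up. It gives the time, the measured TCP pose, the force, the opening and the grip force at its end, in the units of the state.
- robot.read_state(): the state, without advancing time (a new reading comes with each control period).
- robot.grab_frame(name): name is "scene" or "top"; returns a dict with "pixels" (480x640x3 uint8, blue, green, red), "intrinsics" (3x3 intrinsics, pixels), "dist_coeffs" ([k1, k2, p1, p2, k3] as OpenCV has them; the pictures are not rectified), "world_to_cam" (4x4, takes a point from world to camera coordinates). Camera axes: x right, y down, z forward; pixel columns grow to the right and rows downward; lengths in m; the calibration is good to about 2 mm. A picture is of the moment at which its call begins. There is no depth.
- robot.finish_job(): hands the job in; it is judged then, once.
The state is a dict: "time": time; "joints": joint angles; "qvel": joint speeds; "effort": joint torques, N m; "ee_pos": TCP position; "eef_rot": TCP orientation; "ft_force": force on the tool from outside, world axes, zero at the start; "wrist_torque": the same for the moment, N m; "width": finger opening in m; "grasp_force": force on a finger pad.
Only numpy, scipy, OpenCV 4.12 (cv2) and the standard library are available. Lean on these libraries where they do the work, as an engineer would, in place of code of your own. Each camera call takes 0.05 s, during which the arm holds its last target. There are 200 camera calls.

### The job

Restock the red-lid lane, oldest first: slide the two older red-lid tubs, without lifting them, all the way forward along their lane (towards the robot) until the front one is up against the front stop and the other is close up behind it, and only then stand the new red-lid tub in the same lane, upright and close up behind them. The new tub's lid is only resting on: press it fully home, before or after. Leave the blue-lid tubs and everything else on the counter undisturbed, and let go of everything.

Things in the scene. Friction and masses are not known exactly. Their poses are not given: they have to be found in the camera images.
- red_lane_front (a point): Middle of the inner face of the red lane's front stop, at floor level. Fixed dark steel tray, red tag on the stop. x runs along the lane from the stop (robot end) to the open back, y left, z up. Floor 10 mm above the counter, 296 mm long, 74 mm wide between side rails 4 mm thick that rise 12 mm above the floor; the stop rises 26 mm above the floor.
- blue_lane_front (a point): The same point of the second, equal lane (blue tag), which holds the blue-lid tubs and must be left alone.
- old_a_center (a point): Centre (half-way up, 35 mm over its underside) of the older red-lid tub nearer the front stop: white plastic food tub, 80 long (its x) x 64 wide (its y) x 70 high in all; the lid, snapped on, is the top 10 mm, 80 x 68 and so 2 mm proud of the tub on each long side. About 280 g, stands free in the red lane, slides on its floor; green dot on the lid. x along the lane, z up.
- old_b_center (a point): Centre of the older red-lid tub further back in the red lane; same tub, same axes, green dot. It starts with a gap in front of it and room behind it.
- new_tub_center (a point): Centre (35 mm over its underside) of the new red-lid tub, on the counter outside the lanes, yellow dot: white plastic food tub, 80 long (its x) x 64 wide (its y) x 70 high in all; the body below 59 mm is 64 wide, which is where to grip it. Its loose lid stands up to 8 mm higher until pressed, a black gasket showing below. About 310 g. x along its 80 mm side, y across the 64 mm side, z up.
- new_lid_top (a point): Centre of the upper face of the new tub's lid (80 x 68, flat, red): 78 mm over the tub's underside when loose, 70 mm when home. Moves straight down on the tub.
- new_lid (a joint): How far the new tub's lid is pressed on, in m: 0 to 0.002 at the start, 0.008 is fully home. It resists with about 7 N (stiff friction fit, no spring) and stays where it is pressed.
- blue_a_center (a point): Centre of the front blue-lid tub in the blue lane (same size as the red ones). Leave alone.
- blue_b_center (a point): Centre of the rear blue-lid tub in the blue lane. Leave alone.
- squeeze: Yellow squeeze bottle, 60 diameter x 170 high, origin at its underside, at the back of the counter. Leave alone.
- jar: Amber jar with steel cap, 80 diameter x 100 high, origin at its underside, at the back. Leave alone.
- tin: Tin with green label, 84 diameter x 110 high, origin at its underside, to the left. Leave alone.
- bowl: Steel bowl, 150 across x 60 high, origin at its underside, to the right. Leave alone.
- tongs: Steel tongs lying flat, about 250 long (x) x 90 wide x 16 high, origin on the counter at the middle, to the right. Leave alone.
Not all that is in view belongs to the job. What is shaped like the part that bears new_tub_center but brown or turquoise is not meant.

How it is judged:
On the way, in this order (a step that is already met when the one before it is completed fails the run):
1. both older red-lid tubs stand at the front of their lane, while the new tub is still outside it (x of old_a_center in the frame of red_lane_front between 0.03 and 0.048 m and y of old_a_center in the frame of red_lane_front between -0.012 and 0.012 m and z of old_a_center in the frame of red_lane_front between 0.03 and 0.04 m and angle between each of old_a_center, old_b_center's own z axis and vertical below 0.08 rad and x of old_b_center in the frame of red_lane_front between 0.11 and 0.13 m and y of old_b_center in the frame of red_lane_front between -0.012 and 0.012 m and z of old_b_center in the frame of red_lane_front between 0.03 and 0.04 m and horizontal distance between new_tub_center and old_b_center above 0.1 m), for 0.2 s.
2. the new tub stands in the red lane close up behind them (x of new_tub_center in the frame of red_lane_front between 0.19 and 0.226 m and y of new_tub_center in the frame of red_lane_front between -0.012 and 0.012 m and z of new_tub_center in the frame of red_lane_front between 0.03 and 0.04 m and angle between new_tub_center's own z axis and vertical below 0.08 rad), for 0.2 s.
At the end, for the whole second after the job is handed in: All three red-lid tubs upright (0.08 rad) on the red lane's floor, within 12 mm of its middle line; centres behind the front stop: old_a 30-48 mm (40 touches), old_b 110-130 mm (120 touches), new tub 190-226 mm (200 touches). The new lid is pressed at least 6.5 of 8 mm (all of step 2 and x of old_a_center in the frame of red_lane_front between 0.03 and 0.048 m and y of old_a_center in the frame of red_lane_front between -0.012 and 0.012 m and z of old_a_center in the frame of red_lane_front between 0.03 and 0.04 m and angle between each of old_a_center, old_b_center's own z axis and vertical below 0.08 rad and x of old_b_center in the frame of red_lane_front between 0.11 and 0.13 m and y of old_b_center in the frame of red_lane_front between -0.012 and 0.012 m and z of old_b_center in the frame of red_lane_front between 0.03 and 0.04 m and value of joint new_lid above 0.0065 m).
It fails at once if an older red-lid tub lifted off the lane floor (over 15 mm) or tipped over 0.35 rad (z of any of old_a_center, old_b_center in the frame of red_lane_front above 0.05 m or angle between any of old_a_center, old_b_center's own z axis and vertical above 0.35 rad).
It fails at once if a blue-lid tub moved by more than 15 mm (distance of any of blue_a_center, blue_b_center from where it was at the start of the episode above 0.015 m).
It fails at once if another thing on the counter moved by more than 30 mm (distance of any of squeeze, jar, tin, bowl, tongs from where it was at the start of the episode above 0.03 m).
It also fails if it takes over 64 s, if anything falls off the work surface, if the arm or the gripper's body presses on something with over 40 N, if the wrist force passes 120 N, or if a joint passes its speed limit or range.

## Working session

There is one attempt and no reset: what is moved stays moved. The work goes in short steps, Python scripts to look and compute and a shell command to move; the robot and the scene stay as the last step left them, time stands still between calls to the robot, and variables do not carry over. Pictures are saved under pics/ and viewed, at most 12 in all, crops included, and the job is handed in when it is done.

```bash
ls && mkdir -p pics && python3 - <<'E'
from plant import robot
import cv2
print(robot.read_state())
for n in("scene","top"):
    f=robot.grab_frame(n); cv2.imwrite(f"pics/{n}0.png",f["pixels"]); print(n,f["intrinsics"],f["dist_coeffs"],f["world_to_cam"])
E
```

```text
pics
{'time': 0.0, 'joints': array([ 1.61110374e+00,  3.59398999e-01,  1.10500640e-02, -3.74217011e-04,
       -1.22409879e+00, -2.88112544e-01]), 'qvel': array([-3.66040675e-04, -1.84857394e-03, -8.65388564e-04, -1.21703592e-03,
        1.91974280e-05, -2.14032182e-03]), 'effort': array([ 1.57304448e-04, -5.82718956e+01,  2.93048841e+01,  6.99746355e+00,
        6.73916191e-03, -1.53012897e-04]), 'ee_pos': array([0.16547038, 0.65400344, 0.2912066 ]), 'eef_rot': array([ 3.13990936e+00, -1.31995996e-04, -2.47932469e-01]), 'ft_force': array([-0.0041864 , -0.33958739, -0.20279799]), 'wrist_torque': array([-0.03342187,  0.00373093,  0.04989541]), 'grasp_force': 0.0, 'width': 0.08747593885391867}
scene [[441.89107099   0.         320.37839906]
 [  0.         441.89107099 238.24272089]
 [  0.           0.           1.        ]] [0.00230686 0.         0.         0.         0.        ] [[-0.39456961  0.91885033  0.00537528  0.25845589]
 [ 0.76777264  0.33289695 -0.54745301 -0.37793774]
 [-0.50481679 -0.21188133 -0.83681916  1.37271291]
 [ 0.          0.          0.          1.        ]]
top [[610.38434518   0.         315.75556998]
 [  0.         610.38434518 237.44745851]
 [  0.           0.           1.        ]] [-0.1315442  0.         0.         0.         0.       ] [[ 1.02150207e-03 -9.99954930e-01  9.43894313e-03 -5.23941304e-02]
 [-9.89000426e-01 -2.40632895e-03 -1.47893095e-01  5.79457558e-01]
 [ 1.47909143e-01 -9.18404568e-03 -9.88958310e-01  1.35765384e+00]
 [ 0.00000000e+00  0.00000000e+00  0.00000000e+00  1.00000000e+00]]
```

View pics/top0.png

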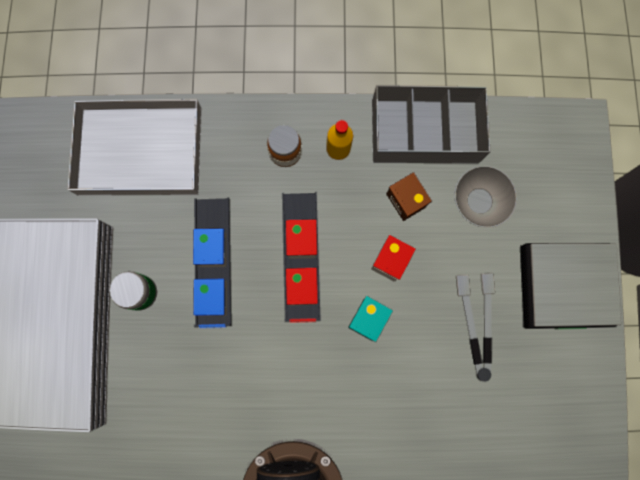

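View pics/scene0.png

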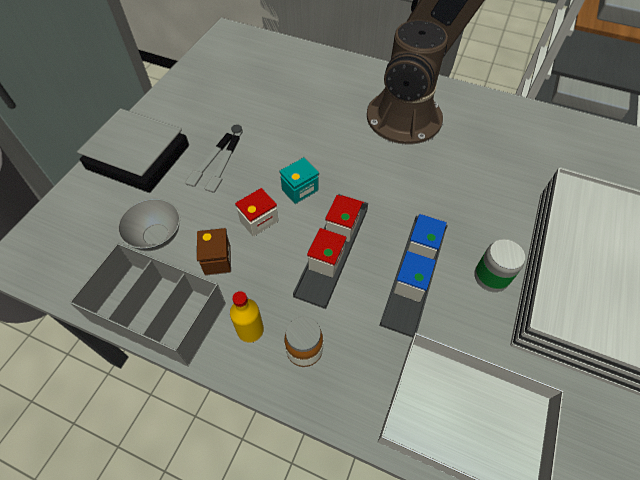

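The top view shows three tubs with a yellow dot: red (394,257), brown (409,196) and turquoise (371,318). The older red tubs have green dots and stand in the lane at (301,237) and (301,286). The red lid with the yellow dot at (394,257) is the one I want. I'll measure it and check it in a close crop.

```bash
cat > h.py <<'E'
import numpy as np, cv2
from plant import robot
def cast(f,px,z):
    p=cv2.undistortPoints(np.float64(px).reshape(-1,1,2),f["intrinsics"],np.float64(f["dist_coeffs"])).reshape(-1,2)
    T=f["world_to_cam"];R=T[:3,:3];c=-R.T@T[:3,3]
    d=np.c_[p,np.ones(len(p))]@R
    return c+d*((z-c[2])/d[:,2])[:,None]
def lids(f,hs=((0,8),(172,180)),vmin=190,z=0.08,amin=250,show=True):
    h=cv2.cvtColor(f["pixels"],cv2.COLOR_BGR2HSV); m=0
    for a,b in hs: m=m|cv2.inRange(h,(a,150,vmin),(b,255,255))
    m=cv2.morphologyEx(m,cv2.MORPH_OPEN,np.ones((5,5)))
    out=[]
    for c in cv2.findContours(m,cv2.RETR_EXTERNAL,cv2.CHAIN_APPROX_NONE)[0]:
        if cv2.contourArea(c)<amin: continue
        w=cast(f,c,z)[:,:2].astype(np.float32)*1000
        r=cv2.minAreaRect(w); b=c.reshape(-1,2).mean(0)
        out.append((b,r))
        if show: print("px",b.round(),"c",np.round(r[0],1),"size",np.round(r[1],1),"ang",round(r[2],1))
    return out
E
python3 - <<'E'
from h import *
f=robot.grab_frame("top"); g=robot.grab_frame("scene")
for n,k in(("top",f),("scene",g)):
    print(n);lids(k);lids(k,((100,130),))
p=f["pixels"]
print(p[245:275:3,394].tolist(), p[255:328:3,301].tolist())
a=cv2.resize(p[180:350,270:440],None,fx=3.4,fy=3.4,interpolation=cv2.INTER_CUBIC)
cv2.imwrite("pics/crop1.png",a)
print(cast(f,[(284,194),(317,193),(286,321),(319,321)],0.022).round(4))
E
```

```text
top
px [300. 284.] c [465.6 -18.5] size [75.2 62.1] ang 0.1
px [394. 258.] c [ 531.4 -225.7] size [62.8 74. ] ang 62.5
px [300. 235.] c [576.3 -18. ] size [74.6 62.8] ang 0.1
px [207. 295.] c [441.6 187.2] size [73.7 62.6] ang 1.1
px [208. 246.] c [554.7 190. ] size [77.2 63.3] ang 1.4
scene
[[0, 201, 233], [0, 199, 232], [0, 185, 231], [17, 21, 199], [17, 24, 199], [16, 23, 199], [18, 24, 200], [18, 25, 200], [16, 22, 198], [17, 21, 197]] [[43, 49, 103], [60, 61, 64], [63, 58, 56], [62, 57, 57], [56, 52, 86], [24, 31, 208], [22, 29, 205], [38, 85, 168], [36, 82, 170], [20, 27, 205], [21, 27, 204], [22, 29, 205], [22, 30, 204], [21, 27, 204], [21, 27, 202], [19, 26, 201], [25, 30, 180], [61, 58, 55], [62, 58, 56], [61, 57, 55], [61, 57, 55], [53, 50, 111], [56, 61, 158], [128, 138, 135], [130, 140, 138]]
[[ 0.6861  0.0234  0.022 ]
 [ 0.6887 -0.0544  0.022 ]
 [ 0.3892  0.0163  0.022 ]
 [ 0.3893 -0.0592  0.022 ]]
```

View pics/crop1.png

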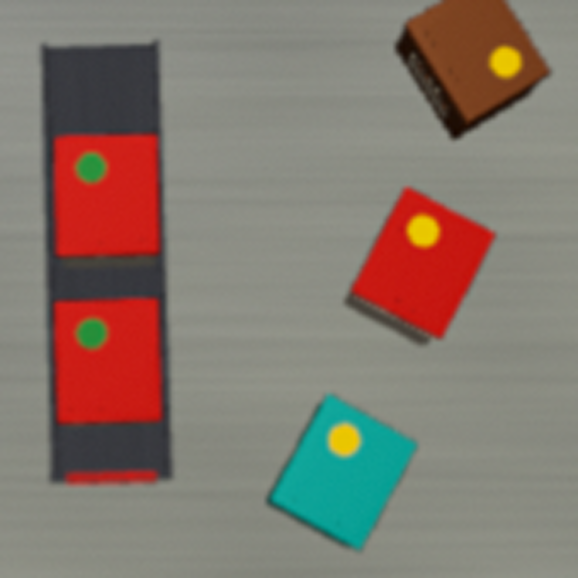

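The crop confirms the red lid with the yellow dot, standing outside the lane between the turquoise and brown decoys. The lane runs along x from a stop at about x=0.393, y≈-0.021, with roughly 1° of yaw. I'll start by moving the closed gripper to a point behind old_b.

```bash
cat >> h.py <<'E'
def go(x,y,z,yaw_deg):
    "print tool-axis shift (m) and turn (deg) from the measured pose to a target TCP pose"
    s=robot.read_state(); from scipy.spatial.transform import Rotation as R
    M=R.from_euler("xyz",s["eef_rot"]).as_matrix()
    print("t",round(s["time"],2),"shift",(M.T@(np.array([x,y,z])-s["ee_pos"])).round(4),"turn",round(np.degrees(s["eef_rot"][2])-yaw_deg,2),"at",s["ee_pos"].round(4))
E
python3 -m jog '[[1,0.03,0.025,0,-3],[1,0.06,0.05,0,-6],[1,0.09,0.075,0,-10],[1,0.12,0.1,0,-15],[1,0.15,0.125,0,-15],[1,0.18,0.15,0,-15],[1,0.21,0.175,0,-15],[1,0.24,0.2,0,-15]]' 20
python3 -c "
from h import *
go(0.66,-0.017,0.25,1)"
```

```text
time: 0.87
ee_pos: [0.3498, 0.3998, 0.2923]
eef_rot: [-3.141, -0.0, 0.014]
ft_force: [1.0, 0.9, 1.0]
width: 0.04
grasp_force: 0.0
t 0.87 shift [0.3042 0.4212 0.0422] turn -0.18 at [0.3498 0.3998 0.2923]
```

```bash
python3 -m jog '[[1,0.02,0.03,0,0],[1,0.04,0.06,0,0],[1,0.06,0.09,0,0],[1,0.08,0.12,0,0],[1,0.1,0.15,0,0],[1,0.12,0.18,0,0],[1,0.14,0.21,0,0],[1,0.16,0.24,0,0]]'
python3 -m jog '[[1,0.02,0.03,0,0],[1,0.04,0.06,0.01,0],[1,0.06,0.09,0.02,0],[1,0.08,0.12,0.03,0],[1,0.1,0.145,0.03,0],[1,0.12,0.165,0.03,0],[1,0.14,0.175,0.03,0],[1,0.145,0.18,0.03,0]]'
python3 -c "
from h import *
go(0.66,-0.017,0.105,1)
f=robot.grab_frame('top');cv2.imwrite('pics/a.png',f['pixels'])"
```

```text
time: 1.53
ee_pos: [0.5131, 0.1622, 0.2923]
eef_rot: [-3.141, -0.0, 0.014]
ft_force: [-0.1, 1.4, 0.2]
width: 0.0003
grasp_force: 0.0
time: 2.2
ee_pos: [0.6621, -0.0161, 0.2611]
eef_rot: [3.141, 0.001, 0.012]
ft_force: [0.4, 0.6, -0.7]
width: 0.0003
grasp_force: 0.0
t 2.2 shift [-0.002   0.0008  0.1561] turn -0.31 at [ 0.6621 -0.0161  0.2611]
```

```bash
python3 -m jog '[[1,0,0,0.03,0],[1,0,0,0.06,0],[1,0,0,0.09,0],[1,0,0,0.115,0],[1,0,0,0.135,0],[1,0,0,0.15,0],[1,0,0,0.155,0],[1,0,0,0.155,0]]'
python3 -m jog '[[1,-0.01,0,0,0],[1,-0.02,0,0,0],[1,-0.03,0,0,0],[1,-0.037,0,0,0],[1,-0.043,0,0,0],[1,-0.049,0,0,0],[1,-0.055,0,0,0],[1,-0.06,0,0,0]]'
python3 -c "
from h import *
lids(robot.grab_frame('scene'),vmin=140,z=.08)"
```

```text
time: 2.92
ee_pos: [0.6589, -0.0137, 0.1058]
eef_rot: [3.141, 0.003, 0.014]
ft_force: [-0.1, 0.6, 0.6]
width: 0.0005
grasp_force: 0.0
time: 3.58
ee_pos: [0.6005, -0.0147, 0.108]
eef_rot: [-3.141, -0.002, 0.014]
ft_force: [3.3, 0.1, 2.4]
width: 0.0007
grasp_force: 1.7
px [254. 205.] c [ 535.5 -225.2] size [67.4 78.2] ang 62.2
```

```bash
python3 -m jog '[[1,-0.004,0,0,0],[1,-0.008,0,0,0],[1,-0.012,0,0,0],[1,-0.016,0,0,0],[1,-0.02,0,0,0],[1,-0.024,0,0,0],[1,-0.028,0,0,0],[1,-0.03,0,0,0]]'
python3 -m jog '[[1,-0.001,0,0,0],[1,-0.002,0,0,0],[1,-0.003,0,0,0],[1,-0.004,0,0,0],[1,-0.005,0,0,0],[1,-0.006,0,0,0],[1,-0.007,0,0,0],[1,-0.008,0,0,0]]'
python3 -c "
from h import *
f=robot.grab_frame('scene')
cv2.imwrite('pics/push.png',cv2.resize(f['pixels'][150:330,230:450],None,fx=3,fy=3))"
```

```text
time: 4.3
ee_pos: [0.5707, -0.0152, 0.1076]
eef_rot: [-3.141, -0.002, 0.014]
ft_force: [5.8, 0.3, 3.2]
width: 0.0005
grasp_force: 2.7
time: 4.97
ee_pos: [0.5669, -0.0141, 0.1089]
eef_rot: [-3.14, -0.01, 0.016]
ft_force: [15.8, 2.4, 0.5]
width: 0.0003
grasp_force: 8.2
```

View pics/push.png

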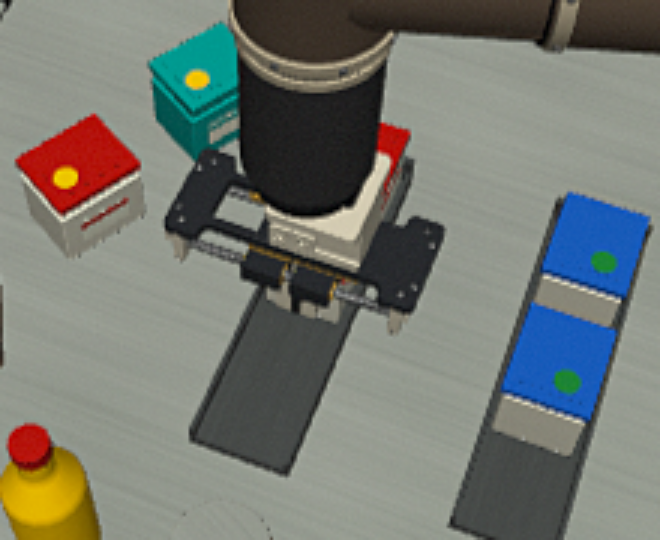

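The crop shows the closed fingers against old_b's rear wall. The tubs are upright and the force rose to 16 N while the tool stalled, so they're against the stop. I'll back off, lift and check.

```bash
python3 -m jog '[[1,0.01,0,0,0],[1,0.025,0,0,0],[1,0.04,0,-0.005,0],[1,0.04,0,-0.035,0],[1,0.04,0,-0.065,0],[1,0.04,0,-0.1,0],[1,0.04,0.035,-0.13,5],[1,0.04,0.07,-0.14,10]]'
python3 -m jog '[[1,0,0.03,0,5],[1,-0.01,0.06,0,10],[1,-0.02,0.09,0,15],[1,-0.03,0.12,0,18],[1,-0.04,0.13,0,18],[1,-0.05,0.14,0,18],[1,-0.055,0.14,0,18],[1,-0.055,0.14,0,18]]'
python3 -c "
from h import *
f=robot.grab_frame('top');lids(f);lids(f,((100,130),))
g=robot.grab_frame('scene');lids(g,vmin=140);
cv2.imwrite('pics/b.png',f['pixels'])
go(.532,-.225,.20,-27.5)"
```

```text
time: 5.68
ee_pos: [0.6031, -0.084, 0.2501]
eef_rot: [-3.141, -0.001, -0.161]
ft_force: [0.5, 0.3, -0.2]
width: 0.0006
grasp_force: 0.0
time: 6.35
ee_pos: [0.5248, -0.2141, 0.2467]
eef_rot: [3.141, 0.002, -0.475]
ft_force: [0.1, -0.0, -0.7]
width: 0.0004
grasp_force: 0.0
px [208. 295.] c [441.4 186.1] size [77.6 64.8] ang 1.2
px [208. 246.] c [554.4 190. ] size [77.9 63.3] ang 1.3
px [256. 202.] c [ 535.3 -226. ] size [66.2 78.1] ang 59.7
px [342. 217.] c [478.4 -18.3] size [159.1  67. ] ang 0.6
t 6.45 shift [0.0102 0.0076 0.0471] turn 0.37 at [ 0.5265 -0.2136  0.2471]
```

View pics/b.png

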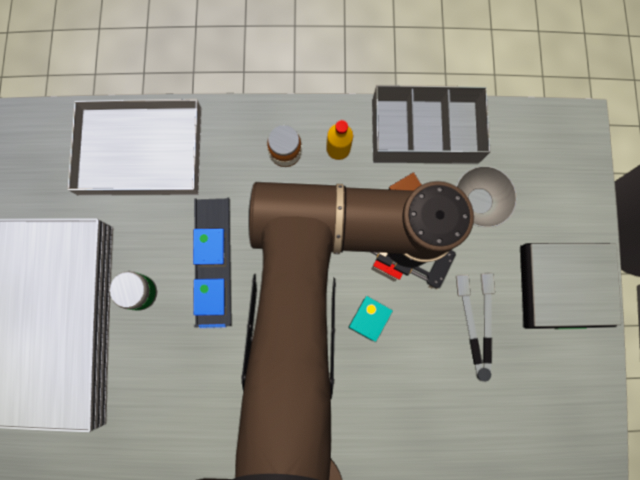

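```bash
python3 -m jog '[[1,0.005,0.004,0.02,0.4],[1,0.01,0.007,0.04,0.4],[1,0.01,0.007,0.06,0.4],[1,0.01,0.007,0.075,0.4],[1,0.01,0.007,0.085,0.4],[1,0.01,0.007,0.091,0.4],[1,0.01,0.007,0.095,0.4],[1,0.01,0.007,0.096,0.4]]'
python3 -c "
from h import *
f=robot.grab_frame('scene'); g=dict(f); g['pixels']=cv2.imread('pics/scene0.png'); lids(g,vmin=140); print(); lids(f,vmin=140)
go(.532,-.2255,.135,-27.5)"
```

```text
time: 7.12
ee_pos: [0.5324, -0.2248, 0.151]
eef_rot: [3.141, 0.0, -0.481]
ft_force: [0.2, 0.6, -0.3]
width: 0.0005
grasp_force: 0.0
px [327. 246.] c [578.1 -18.3] size [78.1 66.4] ang 1.4
px [344. 210.] c [467.1 -19.2] size [82.9 66.1] ang 1.3
px [255. 202.] c [ 533.9 -227.8] size [59.9 77.8] ang 61.4

px [341. 217.] c [478.8 -18.3] size [159.9  67. ] ang 0.6
t 7.17 shift [-0.0001  0.0008  0.0163] turn -0.06 at [ 0.5324 -0.2248  0.1513]
```

```bash
python3 -m jog '[[1,0,0.001,0.003,0],[1,0,0.001,0.006,0],[1,0,0.001,0.008,0],[1,0,0.001,0.01,0],[1,0,0.001,0.012,0],[1,0,0.001,0.014,0],[1,0,0.001,0.016,0],[1,0,0.001,0.0165,0]]'
python3 -m jog '[[1,0,0,0.001,0],[1,0,0,0.001,0],[1,0,0,0.002,0],[1,0,0,0.002,0],[1,0,0,0.003,0],[1,0,0,0.003,0],[1,0,0,0.003,0],[1,0,0,0.003,0]]'
```

```text
time: 7.83
ee_pos: [0.5318, -0.2261, 0.1358]
eef_rot: [3.142, -0.001, -0.481]
ft_force: [-3.6, 2.8, 13.9]
width: 0.0002
grasp_force: 6.8
time: 8.5
ee_pos: [0.5319, -0.2262, 0.1356]
eef_rot: [3.142, -0.003, -0.48]
ft_force: [-9.0, 6.1, 32.9]
width: 0.0002
grasp_force: 16.2
```

The tool stalled at tip z≈0.070 under 33 N, so the lid is home. Next I'll lift, open and check from the scene view.

```bash
python3 -m jog '[[1,0,0,-0.01,0],[-1,0,0,-0.03,0],[-1,0,0,-0.05,0],[-1,0,0,-0.07,0],[-1,0,0,-0.08,0],[-1,0,0,-0.08,0],[-1,0,0,-0.08,0],[-1,0,0,-0.08,0]]'
python3 -c "
from h import *
f=robot.grab_frame('scene');lids(f,vmin=140,z=.07)
cv2.imwrite('pics/c.png',cv2.resize(f['pixels'][140:270,210:400],None,fx=4,fy=4,interpolation=cv2.INTER_CUBIC))
go(.532,-.2255,.085,-27.5)"
```

```text
time: 9.17
ee_pos: [0.531, -0.2259, 0.2106]
eef_rot: [3.141, 0.001, -0.482]
ft_force: [-0.5, 0.9, -1.0]
width: 0.0415
grasp_force: 0.0
px [255. 205.] c [ 533.2 -227.4] size [56.  87.6] ang 23.5
px [342. 217.] c [471.5 -20.6] size [161.3  67.7] ang 0.6
t 9.22 shift [ 0.001  -0.0009  0.1254] turn -0.11 at [ 0.5309 -0.2258  0.2104]
```

View pics/c.png

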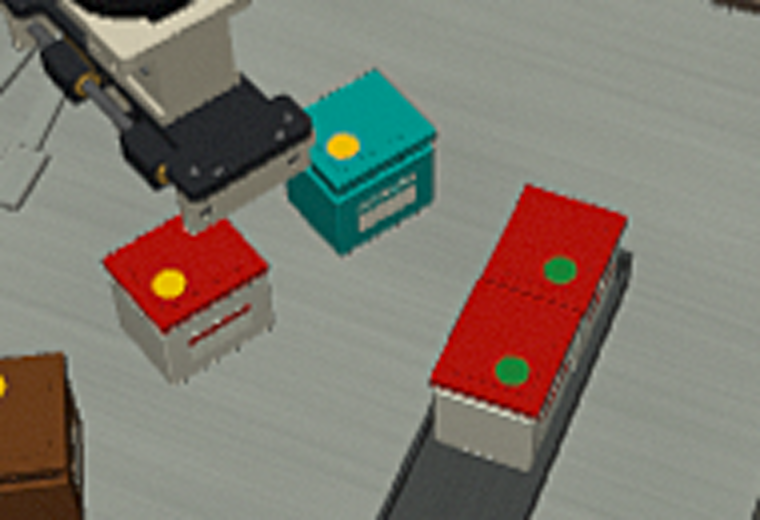

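The crop shows both old tubs touching at the front of the lane, seam at about (530,295). The new tub's lid sits flush with no gasket visible. Now I'll grasp the new tub.

```bash
python3 -m jog '[[-1,0.001,-0.001,0.005,0],[-1,0.001,-0.001,0.01,0],[-1,0.001,-0.001,0.015,0],[-1,0.001,-0.001,0.02,0],[-1,0.001,-0.001,0.025,0],[-1,0.001,-0.001,0.03,0],[-1,0.001,-0.001,0.035,0],[-1,0.001,-0.001,0.04,0]]'
python3 -m jog '[[-1,0,0,0.01,0],[-1,0,0,0.025,0],[-1,0,0,0.04,0],[-1,0,0,0.055,0],[-1,0,0,0.07,0],[-1,0,0,0.08,0],[-1,0,0,0.085,0],[-1,0,0,0.085,0]]'
python3 -m jog '[[0.5,0,0,0,0],[1,0,0,0,0],[1,0,0,0,0],[1,0,0,0,0],[1,0,0,0,0],[1,0,0,0,0],[1,0,0,0,0],[1,0,0,0,0]]' 25
```

```text
time: 9.88
ee_pos: [0.5329, -0.2256, 0.1711]
eef_rot: [3.142, 0.0, -0.482]
ft_force: [-0.4, -0.1, 0.0]
width: 0.0875
grasp_force: 0.0
time: 10.55
ee_pos: [0.5323, -0.2255, 0.0853]
eef_rot: [3.141, 0.002, -0.482]
ft_force: [-0.3, -0.0, -0.2]
width: 0.0874
grasp_force: 0.0
time: 11.22
ee_pos: [0.5333, -0.2258, 0.0875]
eef_rot: [-3.141, -0.001, -0.481]
ft_force: [-1.6, -1.7, 5.4]
width: 0.0677
grasp_force: 25.0
```

```bash
python3 -m jog '[[1,0,0,0,0],[1,0,0,0,0],[1,0,0,0,0],[1,0,0,0,0],[1,0,0,0,0],[1,0,0,0,0],[1,0,0,0,0],[1,0,0,0,0]]' 25
python3 -c "
from h import *
f=robot.grab_frame('scene')
cv2.imwrite('pics/d.png',cv2.resize(f['pixels'][150:260,190:310],None,fx=5,fy=5,interpolation=cv2.INTER_CUBIC))"
```

```text
time: 11.88
ee_pos: [0.5333, -0.2258, 0.0875]
eef_rot: [-3.141, -0.001, -0.481]
ft_force: [-1.4, -1.9, 7.1]
width: 0.0679
grasp_force: 25.0
```

View pics/d.png

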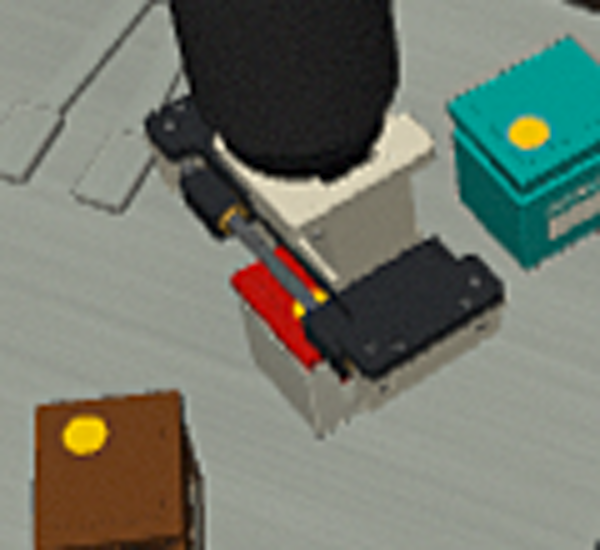

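The grip has closed on the proud lid (68 mm) instead of the 64 mm body. I'll reopen and grip about 5 mm lower.

```bash
python3 -m jog '[[-1,0,0,0,0],[-1,0,0,0,0],[-1,0,0,0,0],[-1,0,0,0.001,0],[-1,0,0,0.003,0],[-1,0,0,0.005,0],[-1,0,0,0.005,0],[-1,0,0,0.005,0]]'
python3 -m jog '[[0.5,0,0,0,0],[1,0,0,0,0],[1,0,0,0,0],[1,0,0,0,0],[1,0,0,0,0],[1,0,0,0,0],[1,0,0,0,0],[1,0,0,0,0]]' 25
```

```text
time: 12.6
ee_pos: [0.5328, -0.2255, 0.0814]
eef_rot: [3.141, 0.001, -0.482]
ft_force: [-0.2, 0.0, 0.0]
width: 0.0877
grasp_force: 0.0
time: 13.27
ee_pos: [0.5329, -0.2256, 0.0817]
eef_rot: [3.142, -0.0, -0.482]
ft_force: [0.0, -0.4, -0.4]
width: 0.0666
grasp_force: 25.0
```

```bash
python3 -m jog '[[1,0,0,0,0],[1,0,0,0,0],[1,0,0,0,0],[1,0,0,0,0],[1,0,0,0,0],[1,0,0,0,0],[1,0,0,0,0],[1,0,0,0,0]]' 40
python3 -c "
from h import *
print(robot.read_state()['wrist_torque'])
f=robot.grab_frame('scene')
cv2.imwrite('pics/e.png',cv2.resize(f['pixels'][190:250,215:305],None,fx=8,fy=8,interpolation=cv2.INTER_CUBIC))"
```

```text
time: 13.93
ee_pos: [0.533, -0.2256, 0.0817]
eef_rot: [3.142, -0.0, -0.482]
ft_force: [-1.1, -1.4, 1.9]
width: 0.066
grasp_force: 40.0
[-0.42818239  0.13504184 -0.00969279]
```

View pics/e.png

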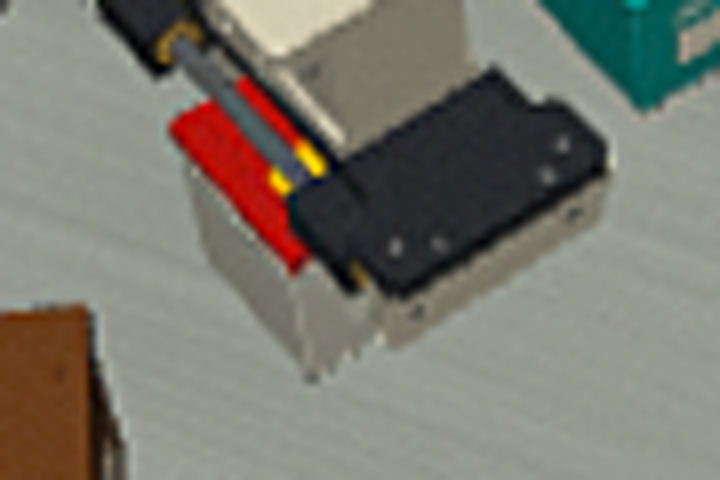

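Width 66 mm suggests one pad is still catching the lid's edge, so I'll go another 3–4 mm lower.

```bash
python3 -m jog '[[-1,0,0,0,0],[-1,0,0,0,0],[-1,0,0,0,0],[-1,0,0,0.001,0],[-1,0,0,0.002,0],[-1,0,0,0.003,0],[-1,0,0,0.0035,0],[-1,0,0,0.0035,0]]'
python3 -m jog '[[0.5,0,0,0,0],[1,0,0,0,0],[1,0,0,0,0],[1,0,0,0,0],[1,0,0,0,0],[1,0,0,0,0],[1,0,0,0,0],[1,0,0,0,0]]' 25
```

```text
time: 14.65
ee_pos: [0.5328, -0.2255, 0.0779]
eef_rot: [3.141, 0.0, -0.482]
ft_force: [0.3, -0.3, -0.2]
width: 0.0873
grasp_force: 0.0
time: 15.32
ee_pos: [0.533, -0.2256, 0.0782]
eef_rot: [3.142, -0.0, -0.482]
ft_force: [0.3, 0.4, 0.6]
width: 0.0638
grasp_force: 25.0
```

Gripped on the body at 63.8 mm. Lifting.

```bash
python3 -m jog '[[1,0,0,-0.008,0],[1,0,0,-0.02,0],[1,0,0,-0.035,0],[1,0,0,-0.055,0],[1,0,0,-0.075,0],[1,0,0,-0.095,0],[1,0,0,-0.115,0],[1,0,0,-0.125,0]]' 30
python3 -c "
from h import *
go(.603,-.0175,.2,1.0)"
```

```text
time: 15.98
ee_pos: [0.5335, -0.2257, 0.2059]
eef_rot: [-3.141, -0.003, -0.481]
ft_force: [1.3, 0.4, -2.9]
width: 0.0642
grasp_force: 30.0
t 15.98 shift [-0.0348 -0.2167  0.006 ] turn -28.59 at [ 0.5335 -0.2257  0.2059]
```

```bash
python3 -m jog '[[1,-0.002,-0.012,0,-2],[1,-0.006,-0.035,0,-5],[1,-0.01,-0.06,0,-8],[1,-0.014,-0.085,0,-12],[1,-0.018,-0.11,0,-16],[1,-0.022,-0.135,0,-20],[1,-0.025,-0.155,0,-23],[1,-0.028,-0.17,0,-25]]'
python3 -c "
from h import *
go(.603,-.0175,.2,1.0)"
```

```text
time: 16.65
ee_pos: [0.5868, -0.0598, 0.202]
eef_rot: [-3.142, 0.002, -0.041]
ft_force: [-0.3, -1.2, -2.4]
width: 0.0641
grasp_force: 30.0
t 16.65 shift [ 0.0144 -0.0429  0.0019] turn -3.33 at [ 0.5868 -0.0598  0.202 ]
```

```bash
python3 -m jog '[[1,0.006,-0.015,0,-1.5],[1,0.01,-0.028,0,-3.3],[1,0.014,-0.038,0,-3.3],[1,0.0145,-0.043,0,-3.3],[1,0.0145,-0.043,0.01,-3.3],[1,0.0145,-0.043,0.03,-3.3],[1,0.0145,-0.043,0.05,-3.3],[1,0.0145,-0.043,0.06,-3.3]]'
python3 -c "
from h import *
f=robot.grab_frame('scene')
cv2.imwrite('pics/f.png',cv2.resize(f['pixels'][150:330,250:420],None,fx=3.3,fy=3.3,interpolation=cv2.INTER_CUBIC))
go(.603,-.0175,.0905,1.0)"
```

```text
time: 17.32
ee_pos: [0.6016, -0.0206, 0.1402]
eef_rot: [3.141, 0.004, 0.01]
ft_force: [-0.9, 0.4, -3.6]
width: 0.0636
grasp_force: 30.0
t 17.37 shift [ 0.0023 -0.0032  0.0485] turn -0.41 at [ 0.601  -0.0207  0.139 ]
```

View pics/f.png

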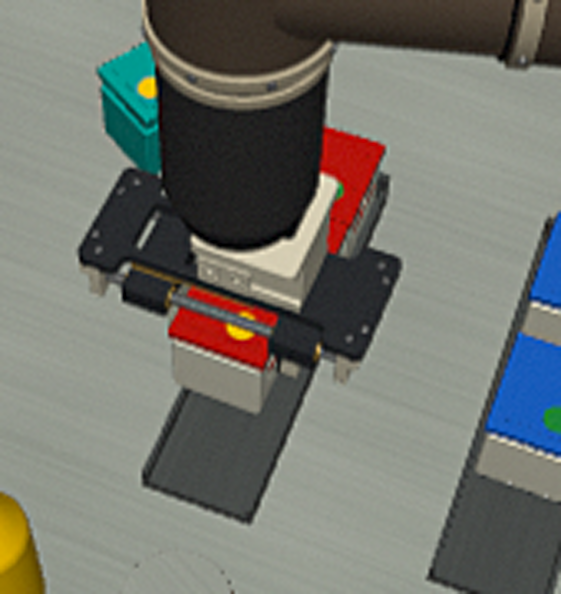

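The crop shows the new tub held level over the lane behind the old ones, in line with the rails. Lowering.

```bash
python3 -m jog '[[1,0.003,-0.003,0,-0.4],[1,0.003,-0.003,0.006,-0.4],[1,0.003,-0.003,0.013,-0.4],[1,0.003,-0.003,0.02,-0.4],[1,0.003,-0.003,0.027,-0.4],[1,0.003,-0.003,0.034,-0.4],[1,0.003,-0.003,0.04,-0.4],[1,0.003,-0.003,0.041,-0.4]]'
python3 -m jog '[[1,0,0,0.001,0],[1,0,0,0.002,0],[1,0,0,0.003,0],[1,0,0,0.004,0],[1,0,0,0.005,0],[1,0,0,0.006,0],[1,0,0,0.007,0],[1,0,0,0.007,0]]'
```

```text
time: 18.03
ee_pos: [0.6056, -0.0167, 0.1007]
eef_rot: [3.141, 0.002, 0.019]
ft_force: [-0.5, -0.0, -2.7]
width: 0.0638
grasp_force: 30.0
time: 18.7
ee_pos: [0.6062, -0.0166, 0.095]
eef_rot: [3.142, 0.0, 0.019]
ft_force: [-0.2, 0.3, -3.1]
width: 0.0636
grasp_force: 30.0
```

```bash
python3 -m jog '[[1,-0.001,0,0.001,0],[1,-0.001,0,0.002,0],[1,-0.001,0,0.003,0],[1,-0.001,0,0.004,0],[1,-0.001,0,0.005,0],[1,-0.001,0,0.005,0],[1,-0.001,0,0.005,0],[1,-0.001,0,0.005,0]]'
python3 -m jog '[[1,0,0,0.0005,0],[1,0,0,0.001,0],[1,0,0,0.001,0],[1,0,0,0.001,0],[1,0,0,0.0015,0],[1,0,0,0.0015,0],[1,0,0,0.0015,0],[1,0,0,0.0015,0]]'
```

```text
time: 19.37
ee_pos: [0.6053, -0.0166, 0.0902]
eef_rot: [3.142, -0.0, 0.019]
ft_force: [0.4, -0.1, -3.9]
width: 0.0641
grasp_force: 30.0
time: 20.03
ee_pos: [0.6053, -0.0166, 0.0887]
eef_rot: [-3.142, -0.0, 0.019]
ft_force: [0.7, 0.5, -2.3]
width: 0.0637
grasp_force: 30.0
```

Within about 1 mm of the floor. I'll release, rise straight up, close the fingers and move off to the side for a look.

```bash
python3 -m jog '[[0.2,0,0,0,0],[-0.3,0,0,0,0],[-1,0,0,0,0],[-1,0,0,0,0],[-1,0,0,0,0],[-1,0,0,0,0],[-1,0,0,0,0],[-1,0,0,0,0]]'
python3 -m jog '[[-1,0,0,-0.01,0],[-1,0,0,-0.025,0],[-1,0,0,-0.045,0],[-1,0,0,-0.065,0],[-1,0,0,-0.085,0],[1,0,0,-0.1,0],[1,0,0,-0.11,0],[1,0,0,-0.11,0]]'
python3 -c "
from h import *
f=robot.grab_frame('scene');lids(f,vmin=140)
cv2.imwrite('pics/g.png',cv2.resize(f['pixels'][150:330,250:420],None,fx=3.3,fy=3.3,interpolation=cv2.INTER_CUBIC))"
```

```text
time: 20.7
ee_pos: [0.6053, -0.0166, 0.0888]
eef_rot: [-3.142, -0.0, 0.019]
ft_force: [0.3, 0.0, -0.1]
width: 0.0874
grasp_force: 0.0
time: 21.37
ee_pos: [0.6064, -0.0165, 0.2018]
eef_rot: [-3.141, -0.004, 0.02]
ft_force: [-0.2, -0.3, -0.4]
width: 0.0731
grasp_force: 0.0
px [322. 256.] c [607.2 -15.6] size [79.2 66.3] ang 0.9
```

View pics/g.png

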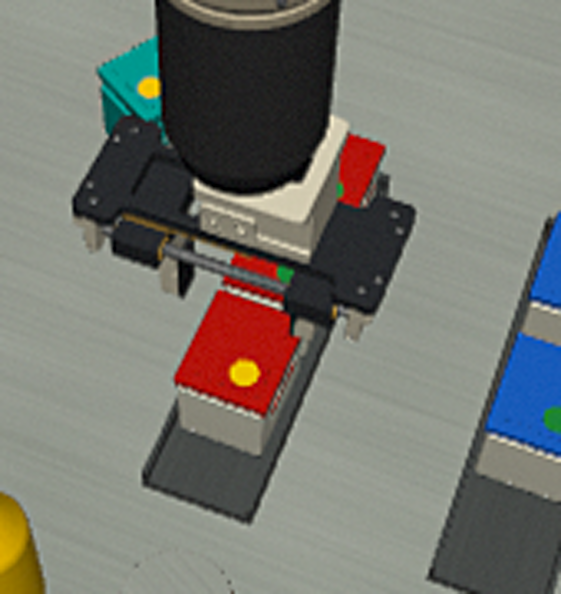

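The new tub stands in the lane at x≈0.606, close behind the old ones. I'll press its lid once more to be sure it's home and the tub is seated.

```bash
python3 -m jog '[[1,0,0,0.005,0],[1,0,0,0.01,0],[1,0,0,0.015,0],[1,0,0,0.02,0],[1,0,0,0.025,0],[1,0,0,0.03,0],[1,0,0,0.035,0],[1,0,0,0.04,0]]'
python3 -m jog '[[1,0,0,0.003,0],[1,0,0,0.006,0],[1,0,0,0.009,0],[1,0,0,0.012,0],[1,0,0,0.015,0],[1,0,0,0.017,0],[1,0,0,0.018,0],[1,0,0,0.018,0]]'
```

```text
time: 22.08
ee_pos: [0.6052, -0.0166, 0.1579]
eef_rot: [3.142, 0.0, 0.019]
ft_force: [0.2, -0.4, 0.0]
width: 0.0158
grasp_force: 0.0
time: 22.75
ee_pos: [0.6057, -0.0166, 0.1455]
eef_rot: [3.141, -0.003, 0.021]
ft_force: [-13.6, 2.4, 36.8]
width: 0.0006
grasp_force: 18.3
```

```bash
python3 -m jog '[[1,0,0,-0.01,0],[1,0,0,-0.035,0],[1,0,0,-0.07,0],[1,0,0,-0.1,0],[-1,0,0.03,-0.12,0],[-1,0,0.07,-0.13,0],[-1,0,0.11,-0.13,0],[-1,0,0.15,-0.13,0]]'
python3 -m jog '[[-1,-0.02,0.03,0,0],[-1,-0.05,0.06,0,0],[-1,-0.08,0.09,0,0],[-1,-0.11,0.12,0,0],[-1,-0.14,0.15,0,0],[-1,-0.17,0.18,0,0],[-1,-0.19,0.2,0,0],[-1,-0.2,0.21,0,0]]'
python3 -c "
from h import *
f=robot.grab_frame('top');lids(f);lids(f,((100,130),))
g=robot.grab_frame('scene');lids(g,vmin=140)
print(cast(f,[(286,321),(319,321)],0.022).round(4))
cv2.imwrite('pics/h.png',f['pixels'])"
```

```text
time: 23.42
ee_pos: [0.6085, -0.1678, 0.2723]
eef_rot: [3.142, -0.003, 0.021]
ft_force: [0.9, -0.8, 0.3]
width: 0.0217
grasp_force: 0.0
time: 24.08
ee_pos: [0.4094, -0.3825, 0.2709]
eef_rot: [3.141, -0.0, 0.017]
ft_force: [0.6, -0.5, -0.5]
width: 0.075
grasp_force: 0.0
px [301. 299.] c [435.8 -17.5] size [77.  64.1] ang 0.1
px [301. 263.] c [516.7 -17.1] size [75.9 64.6] ang 0.1
px [299. 223.] c [604.6 -14.5] size [77.3 65.3] ang 0.2
px [207. 295.] c [441.6 185.9] size [76.7 64.7] ang 1.5
px [208. 246.] c [554.4 190. ] size [77.9 63.3] ang 1.3
px [321. 254.] c [607.  -15.6] size [78.4 66.3] ang 0.9
px [342. 216.] c [478.4 -18.3] size [158.8  67. ] ang 0.6
[[ 0.3892  0.0163  0.022 ]
 [ 0.3893 -0.0592  0.022 ]]
```

View pics/h.png

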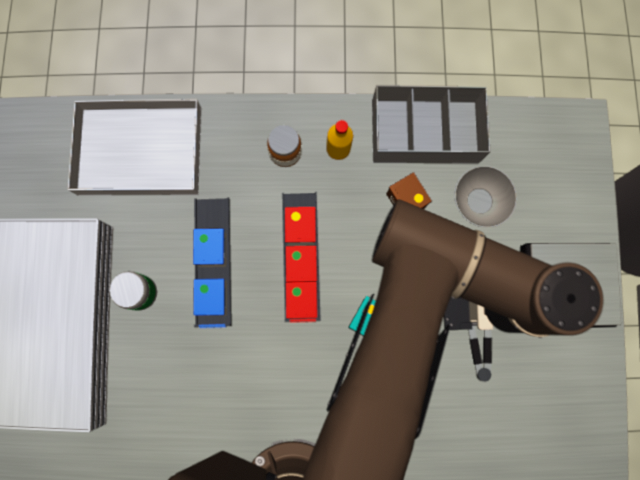

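The top view shows the three red lids in a row in the lane. The front one is at (301,299), against the stop, and the others are at (301,263) and (299,223). The new tub is about 209 mm behind the stop, the blue tubs haven't moved, and the gripper is open and clear.

```bash
python3 -c "
from plant import robot
print(robot.finish_job())"
```

```text
the job is handed in; nothing more can be done
None
```

I handed the job in at about 24 s; no verdict was returned. By the last camera check, both older red-lid tubs are up against the front stop and the new one stands close behind (about 9 mm gap) with its lid pressed home; the blue-lid tubs have not moved, nothing else looks disturbed, and the gripper is open and clear.

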